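# Tip the beads from the tray into the threading trough

## Robot

A 6-joint arm with a two-finger parallel gripper is mounted at the origin on the work surface. World frame = base frame: x ahead of the robot, y to its left, z up, the work surface at z = 0. Lengths are in m, angles in rad, forces in N, time in s.
With the tool pointing down it reaches from about 0.35 to 0.775 m from the base axis. Payload 5.5 kg.
Tool frame: the origin (TCP) lies at the very end of the fingers, on their centre line; the grasp point (between the pads) lies 19 mm behind it (env.grip_point_offset is the distance from the TCP to the grasp point, in m); z points along the fingers, y is the line along which they close (so a half turn about z gives the same grasp; the last joint's range is limited). The gripper opens to 85 mm and grips with 20 to 120 N. Pads are 22 mm wide; open, the fingers measure 114 mm over their backs; the gripper's body (76 mm by 85 mm) begins 54 mm behind the grasp point. The pads swing forward as they close: fully open they stand 13 mm farther back than shut.
Start: joints at [1.196, 0.313, 0.046, 1.304, 0, 1.431], TCP at [0.134, 0.559, 0.231] pointing down, gripper open.
Joint ranges: [-2.76, 2.76], [-0.86, 1.69], [-1.03, 1.26], [-2.2, 2.34], [-1.47, 1.5], [-3.14, 3.14]. Speed limits (rad/s): [2.57, 2.57, 3.14, 3.14, 3.14, 3.14].

## Interface

Orientations are given as a unit quaternion [w, x, y, z].
In Python, from workcell import sensors, imaging, workorder, env gives the robot as it stands.
- The arm moves only by the shell command python3 -m handwheel 'ROWS' [FORCE]. ROWS is JSON, a list of rows, each a list of 5 numbers: the shift along the tool's x, y, z in mm, then the turn about the tool's z in rad, then the opening, from 0 (shut) to 1 (fully open). A call has 1 to 8 rows; each row is the pose to reach, as a shift and turn from the pose commanded when the call began, along the tool's axes at that moment; what a row does not reach only later rows make up. A row lasts 1/10 s, in which the tool goes at most 50 mm and 8.59 degrees, less where a joint would pass 70% of its speed; a pose out of reach is approached as far as the arm can. A call with a gripper value outside its range is refused whole. The fingers move at their own pace and stop on an object; FORCE is the grip in N (left out, the last holds). Time passes only in rows, so rows that repeat a pose let the fingers close. It gives the time, the measured TCP pose, the force, the opening and the grip force at its end, in the units of the state.
- sensors.get_state(): the state, without advancing time (a new reading comes with each control period).
- imaging.read_camera(name): name is "scene" or "side" or "wrist"; returns a dict with "color" (384x512x3 uint8, blue, green, red), "z_map" (384x512 float32, m along the optical axis (not along the pixel's ray), 0 where there is no reading), "fx", "fy", "cx", "cy" (pixels), "xyz" and "rotation" of the camera in the world. Camera axes: x right, y down, z forward; pixel columns grow to the right and rows downward; lengths in m; the calibration is good to about 2 mm. A picture is of the moment at which its call begins.
- workorder.hand_in(): hands the job in; it is judged then, once.
The state is a dict: "clock": time; "joint_pos": joint angles; "qvel": joint speeds; "tau": joint torques, N m; "tcp_pos": TCP position; "orientation": TCP orientation; "wrist_force": force on the tool from outside, world axes, zero at the start; "ft_torque": the same for the moment, N m; "finger_gap": finger opening in m; "grip_force": force on a finger pad.
Only numpy, scipy, OpenCV 4.12 (cv2) and the standard library are available. Lean on these libraries where they do the work, as an engineer would, in place of code of your own. Each camera call takes 0.05 s, during which the arm holds its last target. There are 200 camera calls.

## Task

Load the sloping threading trough: take the bead tray by its upright back, carry it over without spilling, lay its straight side gently against the trough's guide rail with the spout over the groove, and tip it up until all five beads have run down the groove in single file to the end stop. Then set the empty tray down flat on the table again before letting go. Let no bead fall on the table and leave everything else where it is.

Things in the scene. Friction and masses are not known exactly. Their poses are not given: they have to be found in the camera images.
- trough: Fixed sloping wooden trough, 272 x 62 mm, its head raised. Origin: on the groove floor, mid-width, at the end stop's inner face, 20 mm above the table. x runs down the groove (nose down 16 degrees, 0.28 rad), z out of it. Groove: 24 mm wide, 22 mm deep, from x = -190 mm to the stop at x = 0. The walls' flat tops are at z = 22 mm, from y = -16 to -12 (beside the rail) and 12 to 36 mm.
- groove_head (a point): Where the groove begins, at the height of the trough's flat top (trough x = -190, y = 0, z = 22 mm); trough axes. Uphill of it, for 70 mm, there is no groove but a flat sloping landing, level with the wall tops, on which the front of the tray can lie.
- guide_rail: Straight batten fixed on the trough along its -y side, 250 mm long, 10 mm thick, 24 mm high above the landing; trough axes. Origin: half-way along, at the foot of the face towards the groove (trough x = -135, y = -16, z = 22 mm). When the tray's straight side lies against this face, its spout is centred on the groove.
- tray: Loose plywood bead tray, about 0.2 kg, 133 mm long, 43 mm wide, walls 30 mm high, floor 5 mm, with an upright back as its handle. Axes: x from handle to spout, z up, y to the left. Origin: under its middle line, 63 mm ahead of and 58 mm below the grip point. Inside, a slanting strip steers the beads to the spout; should any hang up there, rock the tray.
- tray_grip (a point): Middle of the tray's handle, 58 mm above its underside; tray axes. The handle is a board 12 mm thick along x, 43 mm wide along y, its top 20 mm above this point. Beads in the tray reach to 33 mm below this point. The tray's straight side (outer face 21.5 mm to -y) runs from handle to lip; the front wall (outer face 103 mm ahead) closes the rest beside the spout.
- tray_spout (a point): Middle of the upper edge of the spout's lip, in the tray's -y front corner: 127 mm ahead of the grip point, 5.5 mm to -y, 40.7 mm below it; the lip's underside is 4 mm lower. Spout 25 mm wide inside, 32 outside. Its floor rises 26 degrees over the last 25 mm, so beads come out only when the tray is tipped by 25 to 35 degrees, depending on how easily they roll; 40 is ample.
- bead0_center (a point): Centre of a glazed white stoneware bead, a 20 mm ball of about 11 g. The five beads start in the tray. It starts to roll on a slope of about 10 degrees and runs down the trough by itself.
- bead1_center (a point): Centre of a glazed white stoneware bead, a 20 mm ball of about 11 g. The five beads start in the tray. It starts to roll on a slope of about 10 degrees and runs down the trough by itself.
- bead2_center (a point): Centre of a glazed white stoneware bead, a 20 mm ball of about 11 g. The five beads start in the tray. It starts to roll on a slope of about 10 degrees and runs down the trough by itself.
- bead3_center (a point): Centre of a glazed white stoneware bead, a 20 mm ball of about 11 g. The five beads start in the tray. It starts to roll on a slope of about 10 degrees and runs down the trough by itself.
- bead4_center (a point): Centre of a glazed white stoneware bead, a 20 mm ball of about 11 g. The five beads start in the tray. It starts to roll on a slope of about 10 degrees and runs down the trough by itself.
- bottle: Bystander: amber glass bottle with a paper label, 72 mm across, 210 mm high; origin under its centre.
- tumbler: Bystander: clear drinking glass, 68 mm across, 85 mm high; origin under its centre.
- tin: Bystander: closed food tin, 74 mm across, 82 mm high; origin under its centre.
- awl: Bystander: awl lying down, 150 mm long, 26 mm thick wooden handle; origin under its middle, x towards the tip.
- scissors: Bystander: scissors lying flat, about 160 mm long, 80 mm wide over the loops, 8 mm thick; origin near the pivot, x towards the tips.
- cane_ring_a: Bystander: woven black ring standing on its end, 70 mm across, 36 mm high; origin under its centre.
- cane_ring_b: Bystander: woven black ring standing on its end, 62 mm across, 45 mm high; origin under its centre.
Not all that is in view belongs to the job. There is more than one size of the tray; the one meant has the size given above.

How it is judged:
By the outcome, as a careful person would: the job done as asked, in the order asked, and still so for the second after the job is handed in, with the robot touching nothing.
It also fails if it takes over 67 s, if anything falls off the work surface, if the arm or the gripper's body presses on something with over 40 N, if the wrist force passes 120 N, or if a joint passes its speed limit or range.

## Working session

There is one attempt and no reset: what is moved stays moved. The work goes in short steps, Python scripts to look and compute and a shell command to move; the robot and the scene stay as the last step left them, time stands still between calls to the robot, and variables do not carry over. Pictures are saved under pics/ and viewed, at most 10 in all, crops included, and the job is handed in when it is done.

```bash
ls; mkdir -p pics
cat > h.py <<'E'
import numpy as np, cv2
from workcell import sensors, imaging, workorder, env
def cam(n):
    c=imaging.read_camera(n); c['R']=np.array(c['rotation']).reshape(3,3) if np.size(c['rotation'])==9 else None
    if c['R'] is None:
        from scipy.spatial.transform import Rotation as Ro
        q=c['rotation']; c['R']=Ro.from_quat([q[1],q[2],q[3],q[0]]).as_matrix()
    return c
def cloud(c):
    v,u=np.mgrid[:384,:512]; z=c['z_map']
    P=np.dstack([(u-c['cx'])/c['fx']*z,(v-c['cy'])/c['fy']*z,z])@c['R'].T+np.array(c['xyz'])
    P[z==0]=np.nan; return P
def ray(c,u,v,h):
    d=c['R']@np.array([(u-c['cx'])/c['fx'],(v-c['cy'])/c['fy'],1]); o=np.array(c['xyz'])
    return o+d*(h-o[2])/d[2]
def proj(c,p):
    q=c['R'].T@(np.array(p)-c['xyz']); return c['cx']+c['fx']*q[0]/q[2], c['cy']+c['fy']*q[1]/q[2]
E
python3 - <<'E'
from h import *
print(sensors.get_state(), env.grip_point_offset)
ims=[]
for n in ['scene','side']:
    c=cam(n); np.savez('pics/%s0.npz'%n,**{k:v for k,v in c.items()}); ims.append(c['color']); print(n,c['xyz'],c['R'].round(2).tolist(),c['fx'])
for n,i in zip(['scene','side'],ims): cv2.imwrite('pics/%s0.png'%n,cv2.resize(i,(800,600)))
E
```

```text
pics
{'clock': 0.0, 'joint_pos': array([1.19639150e+00, 3.14003516e-01, 4.49463871e-02, 1.30364642e+00,
       8.85340644e-07, 1.43118423e+00]), 'qvel': array([-0.00196284,  0.0008276 , -0.0006003 ,  0.00074634, -0.00081038,
        0.00185072]), 'tau': array([ 1.70029307e-03, -4.80622458e+01,  2.98534441e+01,  1.92253356e-02,
       -5.30079080e-05, -7.83654826e-06]), 'tcp_pos': array([0.13358257, 0.55870534, 0.23039382]), 'orientation': array([-2.42825465e-04,  1.17126838e-01,  9.93116506e-01, -9.22178628e-04]), 'wrist_force': array([ 0.09129338, -0.10717961,  0.16226192]), 'ft_torque': array([ 0.00447979,  0.01238089, -0.04421869]), 'grip_force': 0.0, 'finger_gap': 0.08526988746312042} 0.0187
scene [ 0.98274229 -0.52945048  1.11089586] [[0.77, 0.53, -0.35], [0.64, -0.65, 0.42], [-0.0, -0.55, -0.84]] 486.84770778787515
side [0.24830823 0.71090395 0.85339699] [[-0.92, -0.26, 0.28], [-0.38, 0.66, -0.65], [-0.02, -0.71, -0.71]] 368.62360064796593
```

View pics/scene0.png

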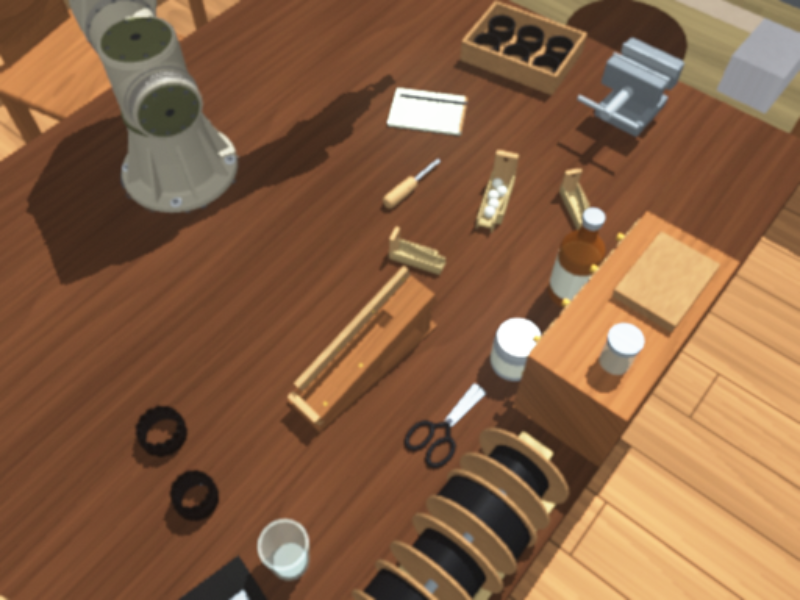

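View pics/side0.png

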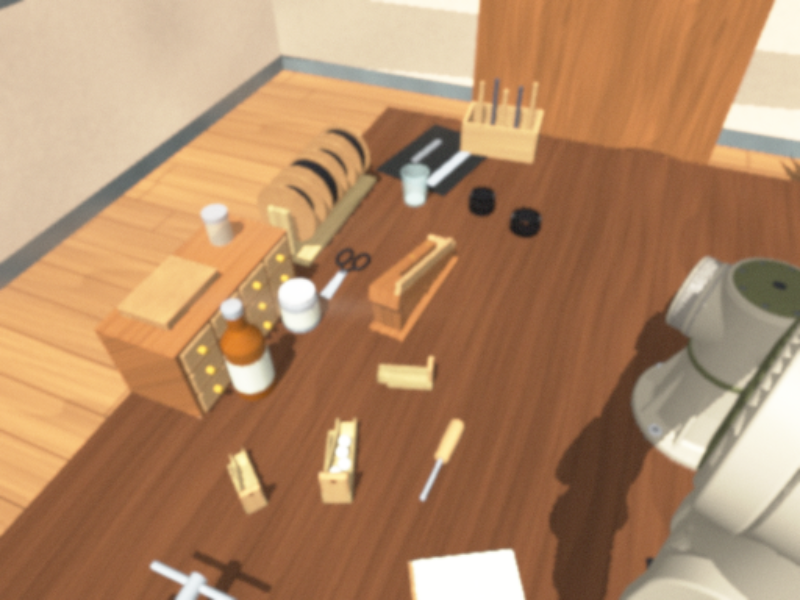

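The pictures show: in the scene view (800 px scale) the loaded tray has its handle at (507,158) and its spout near (490,225). The trough's head is at (430,285) and its stop at (300,405), with the rail on its left. Decoy trays are at (415,255) and (575,195).

Run:
```python
from h import *
s=512/800
for n,box_t,box_g in [('scene',(465,145,530,240),(280,260,445,435)),('side',(310,410,365,510),(360,225,465,345))]:
    d=np.load('pics/%s0.npz'%n); c={k:d[k] for k in d.files}; P=cloud(c)
    hsv=cv2.cvtColor(c['color'],cv2.COLOR_BGR2HSV)
    x0,y0,x1,y1=[int(a*s) for a in box_t]; Q=P[y0:y1,x0:x1].reshape(-1,3); Q=Q[Q[:,2]>.008]
    m=cv2.minAreaRect((Q[:,:2]*1000).astype(np.float32)); print(n,'tray',len(Q),m)
    T=Q[Q[:,2]>.045]; print(' handle n',len(T),T.mean(0),'zmax',Q[:,2].max(), cv2.minAreaRect((T[:,:2]*1000).astype(np.float32)))
    x0,y0,x1,y1=[int(a*s) for a in box_g]; Q=P[y0:y1,x0:x1].reshape(-1,3); H=hsv[y0:y1,x0:x1].reshape(-1,3)
    k=(Q[:,2]>.03); Q=Q[k];H=H[k]
    m=cv2.minAreaRect((Q[:,:2]*1000).astype(np.float32)); print(' trough',len(Q),m,cv2.boxPoints(m).round().tolist(),Q[:,2].max())
    L=c['color'][int(y0):y1,x0:x1]
I=[]
for n,b in [('scene',(380,130,620,310)),('scene',(270,250,450,440)),('side',(300,340,480,520)),('side',(350,220,480,350))]:
    d=np.load('pics/%s0.npz'%n)['color']; a=[int(k*s) for k in b]; I.append(cv2.resize(d[a[1]:a[3],a[0]:a[2]],(400,300),interpolation=cv2.INTER_CUBIC)); print(n,a)
cv2.imwrite('pics/crops.png',np.vstack([np.hstack(I[:2]),np.hstack(I[2:])]))
```

```text
scene tray 663 ((532.263427734375, 310.20269775390625), (43.22678756713867, 139.93179321289062), 22.175748825073242)
 handle n 148 [0.51051134 0.36426589 0.06543953] zmax 0.08151511566959324 ((509.0565185546875, 367.0066223144531), (43.10011672973633, 16.923839569091797), 23.80757713317871)
 trough 3444 ((567.3203125, -107.22555541992188), (272.40570068359375, 65.62576293945312), 85.04679870605469) [[523.0, -240.0], [588.0, -246.0], [612.0, 26.0], [546.0, 31.0]] 0.1373714350682761
side tray 824 ((532.3980712890625, 317.64935302734375), (43.27421569824219, 136.4932403564453), 21.793781280517578)
 handle n 207 [0.50775848 0.37609225 0.06710651] zmax 0.07966336538564445 ((509.01019287109375, 373.4737243652344), (41.10712432861328, 14.140891075134277), 19.567211151123047)
 trough 1407 ((567.9927978515625, -99.80967712402344), (273.1190490722656, 64.8357162475586), 85.33192443847656) [[525.0, -233.0], [589.0, -239.0], [611.0, 34.0], [547.0, 39.0]] 0.13552342579485566
scene [243, 83, 396, 198]
scene [172, 160, 288, 281]
side [192, 217, 307, 332]
side [224, 140, 307, 224]
```

View pics/crops.png

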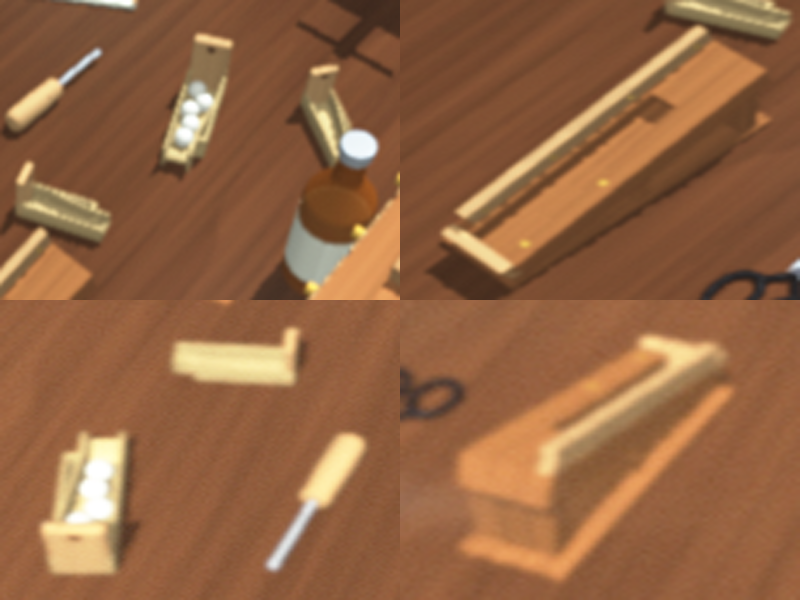

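The crops show the loaded tray's five beads lying between handle and spout, with the handle away from the trough. The rail is on the robot side of the trough, and an empty decoy tray stands beyond its head. Now hover over the handle.

```bash
python3 -m handwheel '[[-410,-96,20,0.95,1],[-410,-96,20,0.95,1],[-410,-96,20,0.95,1],[-410,-96,20,0.95,1],[-410,-96,20,0.95,1],[-410,-96,20,0.95,1],[-410,-96,20,0.95,1],[-410,-96,20,0.95,1]]'; python3 -m handwheel '[[0,0,0,0,1],[0,0,0,0,1]]'
python3 - <<'E'
from h import *
st=sensors.get_state(); print(st['tcp_pos'],st['orientation'],st['joint_pos'])
c=cam('wrist'); np.savez('pics/w1.npz',**c); cv2.imwrite('pics/w1.png',c['color']); print(c['xyz'],c['R'].round(3))
E
```

```text
clock: 0.9
tcp_pos: [0.4924, 0.3788, 0.2118]
orientation: [-0.0, 0.559, 0.829, -0.0]
wrist_force: [0.5, 1.1, -0.4]
finger_gap: 0.0853
grip_force: 0.0
clock: 1.1
tcp_pos: [0.4916, 0.379, 0.2112]
orientation: [-0.001, 0.56, 0.829, -0.001]
wrist_force: [-1.2, -0.2, 0.2]
finger_gap: 0.0853
grip_force: 0.0
[0.49160513 0.378974   0.21122483] [-6.10999015e-04  5.59507028e-01  8.28824962e-01 -8.33903701e-04] [5.27313234e-01 4.10820086e-01 1.38395408e-01 1.30040483e+00
 3.75532228e-04 1.71489537e+00]
[0.46332853 0.4508106  0.35345063] [[ 0.928  0.357  0.11 ]
 [ 0.373 -0.885 -0.278]
 [-0.002  0.299 -0.954]]
```

View pics/w1.png

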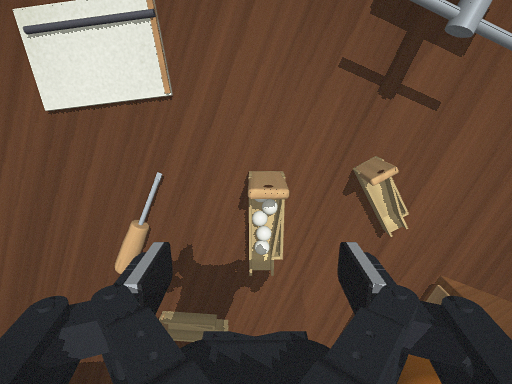

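The wrist view shows the handle's top edge as a band at about (268,192), the beads at rows 205-250, the spout at (261,268) and the straight side on the left.

Run:
```python
from h import *
d=np.load('pics/w1.npz'); c={k:d[k] for k in d.files}; P=cloud(c)
Q=P[165:280,240:300]; T=Q[(Q[...,2]>.07)&(Q[...,2]<.09)]
m=cv2.minAreaRect((T[:,:2]*1000).astype(np.float32)); print(len(T),T.mean(0),np.median(T[:,2]),m)
A=Q[(Q[...,2]>.01)&(Q[...,2]<.09)]; print(cv2.minAreaRect((A[:,:2]*1000).astype(np.float32)))
for p in [(249,192),(288,192),(268,186),(268,199)]: print(p,ray(c,*p,.078)[:2]*1000)
for p in [(249,262),(274,270)]: print(p,ray(c,*p,.017)[:2]*1000)
h=cv2.cvtColor(c['color'],cv2.COLOR_BGR2HSV)[160:285,235:300]
mask=(h[...,2]>140); print(np.argwhere(mask).min(0),np.argwhere(mask).max(0))
cv2.imwrite('pics/w1c.png',cv2.resize(c['color'][160:285,225:310],None,fx=4.8,fy=4.8,interpolation=cv2.INTER_CUBIC))
```

```text
481 [0.50869628 0.37339347 0.07636962] 0.07684669877038902 ((509.49163818359375, 373.07098388671875), (42.04574966430664, 11.34367561340332), 21.52201271057129)
((532.0965576171875, 316.0046081542969), (42.83821105957031, 134.25413513183594), 21.969266891479492)
(249, 192) [490.41756235 367.14560406]
(288, 192) [526.94351598 381.85946714]
(268, 186) [505.77503971 380.14236268]
(268, 199) [511.10098561 367.4183573 ]
(249, 262) [532.50927904 257.35419046]
(274, 270) [568.28358837 258.56387028]
[11 13] [112  53]
```

View pics/w1c.png

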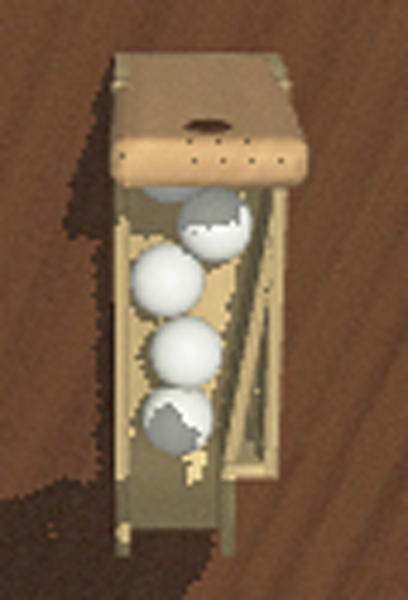

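```bash
python3 -m handwheel '[[-12,14,40,0,1],[-12,14,90,0,1],[-12,14,130,0,1],[-12,14,160,0,1],[-12,14,170,0,1],[-12,14,170,0,1],[-12,14,170,0,1]]'; python3 -m handwheel '[[0,0,0,0,0.5],[0,0,0,0,0.4],[0,0,0,0,0.4],[0,0,0,0,0.4],[0,0,0,0,0.4],[0,0,0,0,0.4]]' 100
```

```text
clock: 1.85
tcp_pos: [0.5088, 0.3756, 0.0441]
orientation: [0.0, 0.558, 0.83, 0.001]
wrist_force: [0.2, -0.3, 0.9]
finger_gap: 0.0854
grip_force: 0.0
clock: 2.45
tcp_pos: [0.5093, 0.3749, 0.044]
orientation: [0.0, 0.558, 0.83, 0.001]
wrist_force: [-1.7, -0.3, 5.9]
finger_gap: 0.0416
grip_force: 101.7
```

```bash
python3 -m handwheel '[[0,0,-5,0,0.4],[0,0,-10,0,0.4],[0,0,-15,0,0.4],[0,0,-20,0,0.4],[0,0,-20,0,0.4],[0,0,-20,0,0.4]]' 120
cat >> h.py <<'E'
def pitch(n,box=None):
    """tray wall-top slope: fit line of upper-envelope height along tray x, in the vertical plane of the tool"""
    st=sensors.get_state(); c=cam(n); P=cloud(c).reshape(-1,3)
    q=st['orientation']; from scipy.spatial.transform import Rotation as Ro
    R=Ro.from_quat([q[1],q[2],q[3],q[0]]).as_matrix(); Q=(P-st['tcp_pos'])@R   # tool frame
    Q=Q*1000; Q[:,2]-=-19  # below grip positive, from grasp point
    return st,c,Q
def slopes(n,side=-20):
    st,c,Q=pitch(n)
    k=np.isfinite(Q[:,0])&(abs(Q[:,1]-side)<4)&(Q[:,0]<-12)&(Q[:,0]>-140)&(Q[:,2]<140)&(Q[:,2]>-10); Q=Q[k]
    out=[]
    for a in range(-130,-10,10):
        s=Q[(Q[:,0]>=a)&(Q[:,0]<a+10)]
        if len(s)>3: out.append((a+5,round(float(np.percentile(s[:,2],10)),1),len(s)))
    return st,c,out
E
python3 - <<'E'
from h import *
for n in ['wrist','scene','side']:
    for s in (-19.5,19.5):
        st,c,o=slopes(n,s); print(n,s,o)
    cv2.imwrite('pics/%s2.png'%n,c['color'])
print(st['tcp_pos'],st['wrist_force'],st['ft_torque'])
E
```

```text
clock: 3.05
tcp_pos: [0.5085, 0.3744, 0.0624]
orientation: [0.0, 0.558, 0.83, 0.0]
wrist_force: [-0.8, 0.4, -2.6]
finger_gap: 0.0411
grip_force: 121.5
wrist -19.5 [(-95, 57.9, 29), (-85, 51.4, 62), (-75, 34.4, 76), (-65, 33.0, 94), (-55, 33.0, 120), (-45, 32.8, 54)]
wrist 19.5 [(-95, 56.8, 4), (-85, 44.4, 11), (-75, 34.0, 27), (-65, 33.1, 79), (-55, 33.2, 104), (-45, 33.0, 70)]
scene -19.5 [(-125, 34.2, 13), (-115, 31.7, 14), (-105, 34.5, 15), (-95, 34.0, 6), (-85, 34.5, 10), (-75, 32.5, 8), (-65, 32.3, 14), (-55, 31.2, 9), (-45, 30.5, 6), (-35, 31.6, 9), (-25, 40.2, 10), (-15, -3.4, 21)]
scene 19.5 [(-125, 77.1, 9), (-115, 51.0, 8), (-105, 36.7, 16), (-95, 37.1, 11), (-85, 33.4, 12), (-75, 35.2, 10), (-65, 33.2, 11), (-55, 33.2, 10), (-45, 34.8, 10), (-35, 32.2, 9), (-25, 32.0, 13), (-15, -2.3, 14)]
side -19.5 [(-125, 34.8, 10), (-115, 33.7, 17), (-105, 32.7, 9), (-95, 33.3, 8), (-75, 80.7, 5), (-25, 79.9, 5), (-15, 81.1, 7)]
side 19.5 []
[0.5082505  0.37423444 0.06202271] [ 0.07489619 -0.23954836 -1.50721301] [ 0.12834127  0.05724997 -0.00179549]
```

```bash
cat > q.py <<'E'
from h import *
st,c,o=slopes('scene',-19.5); print(o); st,c,o=slopes('scene',19.5); print(o)
print(st['tcp_pos'].round(4),st['wrist_force'].round(2),st['ft_torque'].round(3))
E
python3 -m handwheel '[[0,0,0,0,0.4],[0,0,0,0,0.4],[0,0,0,0,0.4]]' 60; python3 q.py;  python3 -m handwheel '[[0,0,0,0,0.4],[0,0,0,0,0.4],[0,0,0,0,0.4]]' 35; python3 q.py;python3 -m handwheel '[[0,0,0,0,0.4],[0,0,0,0,0.4],[0,0,0,0,0.4]]' 20; python3 q.py
```

```text
clock: 3.65
tcp_pos: [0.5084, 0.3743, 0.0623]
orientation: [-0.0, 0.558, 0.83, 0.0]
wrist_force: [0.4, 0.8, -2.5]
finger_gap: 0.0413
grip_force: 121.4
[(-125, 33.1, 14), (-115, 35.5, 16), (-105, 33.3, 15), (-95, 33.4, 7), (-85, 32.2, 7), (-75, 32.8, 8), (-65, 35.5, 13), (-55, 33.3, 10), (-45, 31.3, 7), (-35, 34.0, 8), (-25, 30.8, 11), (-15, -3.8, 12)]
[(-125, 79.2, 7), (-115, 37.5, 12), (-105, 35.3, 14), (-95, 33.1, 14), (-85, 34.5, 7), (-75, 33.1, 11), (-65, 34.3, 12), (-55, 33.1, 12), (-45, 34.2, 9), (-35, 32.0, 10), (-25, 35.0, 9), (-15, -4.6, 21)]
[0.5085 0.3743 0.0623] [ 0.16  0.04 -3.04] [0.073 0.081 0.02 ]
clock: 4.05
tcp_pos: [0.5084, 0.3743, 0.0623]
orientation: [-0.0, 0.558, 0.83, 0.0]
wrist_force: [-0.1, -0.6, -2.3]
finger_gap: 0.041
grip_force: 121.4
[(-125, 35.0, 15), (-115, 35.9, 14), (-105, 34.2, 11), (-95, 34.6, 11), (-85, 33.2, 7), (-75, 34.6, 7), (-65, 34.1, 14), (-55, 32.4, 8), (-45, 32.0, 4), (-35, 32.6, 8), (-25, 31.5, 13), (-15, 1.6, 12)]
[(-125, 78.5, 7), (-115, 73.3, 9), (-105, 33.4, 17), (-95, 34.0, 15), (-85, 34.6, 9), (-75, 28.8, 11), (-65, 31.1, 12), (-55, 32.7, 11), (-45, 33.2, 11), (-35, 31.5, 7), (-25, 38.3, 11), (-15, -1.7, 18)]
[0.5085 0.3743 0.0624] [ 1.05  0.16 -3.11] [ 0.027  0.026 -0.009]
clock: 4.45
tcp_pos: [0.5085, 0.3743, 0.0624]
orientation: [0.0, 0.558, 0.83, 0.0]
wrist_force: [-0.1, -0.5, -2.0]
finger_gap: 0.041
grip_force: 121.4
[(-125, 46.7, 12), (-115, 34.0, 16), (-105, 35.1, 12), (-95, 31.1, 8), (-85, 32.9, 9), (-75, 31.6, 7), (-65, 32.6, 13), (-55, 32.6, 10), (-45, 35.4, 5), (-35, 34.1, 9), (-25, 31.3, 11), (-15, 5.1, 15)]
[(-125, 79.4, 10), (-115, 67.8, 8), (-105, 34.5, 22), (-95, 33.9, 7), (-85, 34.5, 12), (-75, 32.7, 11), (-65, 30.5, 11), (-55, 32.1, 10), (-45, 30.8, 12), (-35, 30.9, 8), (-25, 33.3, 10), (-15, -5.3, 19)]
[0.5084 0.3743 0.0623] [ 0.16 -0.33 -2.17] [0.094 0.016 0.014]
```

```bash
python3 -m handwheel '[[0,0,5,0,0.4],[0,0,10,0,0.4],[0,0,10,0,0.4],[0,0,10,0,0.49],[0,0,10,0,0.49]]' 20;   python3 -m handwheel '[[0,0,0,0,0.5],[0,0,0,0,0.5]]' 20; python3 q.py
```

```text
clock: 5.05
tcp_pos: [0.5085, 0.3744, 0.0523]
orientation: [0.0, 0.558, 0.83, 0.0]
wrist_force: [0.4, 0.5, -1.8]
finger_gap: 0.0421
grip_force: 61.3
clock: 5.25
tcp_pos: [0.5086, 0.3744, 0.0525]
orientation: [0.0, 0.558, 0.83, 0.0]
wrist_force: [0.2, -0.8, -2.2]
finger_gap: 0.0424
grip_force: 16.6
[(-125, 34.3, 14), (-115, 34.5, 11), (-105, 36.1, 9), (-95, 35.5, 8), (-85, 32.2, 8), (-75, 32.6, 11), (-65, 34.0, 12), (-55, 31.5, 9), (-45, 32.4, 5), (-35, 32.8, 10), (-25, 35.8, 11), (-15, -2.8, 18)]
[(-125, 67.8, 7), (-115, 44.4, 9), (-105, 34.7, 15), (-95, 32.2, 9), (-85, 32.4, 11), (-75, 32.6, 10), (-65, 32.5, 10), (-55, 30.9, 12), (-45, 32.2, 9), (-35, 33.0, 9), (-25, 34.0, 10), (-15, -5.5, 16)]
[0.5086 0.3744 0.0525] [-0.72  0.12 -2.37] [ 0.125 -0.006  0.039]
```

```bash
python3 -m handwheel '[[0,0,0,0,0.502],[0,0,0,0,0.502]]'; python3 q.py;  python3 -m handwheel '[[0,0,0,0,0.503],[0,0,0,0,0.503]]'; python3 q.py
```

```text
clock: 5.55
tcp_pos: [0.5085, 0.3743, 0.0524]
orientation: [0.0, 0.558, 0.83, 0.0]
wrist_force: [-0.1, -0.3, -2.0]
finger_gap: 0.0428
grip_force: 6.7
[(-125, 43.1, 20), (-115, 40.8, 6), (-105, 40.0, 12), (-95, 40.7, 6), (-85, 40.7, 11), (-75, 35.8, 10), (-65, 36.2, 11), (-55, 36.0, 9), (-45, 35.6, 6), (-35, 34.7, 9), (-25, 33.7, 11), (-15, -0.8, 11)]
[(-125, 66.9, 7), (-115, 60.4, 8), (-105, 46.6, 14), (-95, 37.3, 9), (-85, 36.7, 10), (-75, 38.6, 10), (-65, 37.6, 10), (-55, 35.2, 11), (-45, 35.4, 8), (-35, 33.8, 10), (-25, 36.0, 7), (-15, 0.1, 14)]
[0.5085 0.3743 0.0525] [ 0.08 -0.76 -1.79] [0.03  0.017 0.001]
clock: 5.85
tcp_pos: [0.5085, 0.3744, 0.0524]
orientation: [0.0, 0.558, 0.83, 0.0]
wrist_force: [-0.2, -0.1, -1.4]
finger_gap: 0.0428
grip_force: 2.2
[(-125, 44.1, 16), (-115, 39.5, 10), (-105, 39.2, 9), (-95, 38.5, 8), (-85, 34.3, 10), (-75, 38.0, 8), (-65, 39.2, 14), (-55, 37.2, 5), (-45, 35.9, 10), (-35, 36.4, 11), (-25, 34.4, 4), (-15, -2.9, 10)]
[(-125, 68.9, 7), (-115, 69.2, 6), (-105, 44.1, 17), (-95, 39.1, 10), (-85, 39.2, 10), (-75, 39.4, 8), (-65, 35.8, 11), (-55, 34.0, 8), (-45, 33.1, 8), (-35, 32.7, 11), (-25, 34.0, 7), (-15, 0.1, 15)]
[0.5085 0.3744 0.0524] [ 0.8  -0.33 -1.62] [-0.057 -0.047 -0.025]
```

```bash
python3 -m handwheel '[[0,0,0,0,0.502],[-2,0,-4,0,0.502],[-5,0,-8,0,0.502],[-8,0,-12,0,0.502],[-10,0,-15,0,0.502],[-10,0,-15,0,0.502]]' 20; python3 q.py
```

```text
clock: 6.55
tcp_pos: [0.5128, 0.3648, 0.0681]
orientation: [0.0, 0.559, 0.829, 0.0]
wrist_force: [0.1, 0.5, -1.1]
finger_gap: 0.0426
grip_force: 3.9
[(-125, 59.7, 15), (-115, 56.8, 14), (-105, 51.5, 11), (-95, 53.2, 11), (-85, 47.9, 10), (-75, 46.8, 9), (-65, 46.5, 13), (-55, 45.7, 14), (-45, 41.0, 4), (-35, 41.6, 11), (-25, 36.7, 11), (-15, 1.6, 7)]
[(-125, 83.9, 10), (-115, 85.2, 7), (-105, 74.5, 8), (-95, 52.9, 18), (-85, 48.0, 9), (-75, 48.3, 11), (-65, 43.6, 11), (-55, 46.3, 9), (-45, 41.1, 11), (-35, 39.8, 10), (-25, 38.3, 10), (-15, -6.5, 14)]
[0.5127 0.3649 0.0678] [ 0.29 -0.21 -0.54] [ 0.001 -0.089  0.054]
```

```bash
python3 -m handwheel '[[0,0,0,0,0.4],[0,0,0,0,0.4],[0,0,0,0,0.4],[0,0,-20,0,0.4],[0,0,-60,0,0.4],[0,0,-110,0,0.4],[0,0,-155,0,0.4],[0,0,-170,0,0.4]]' 120; python3 q.py
python3 - <<'E'
from h import *
d=np.load('pics/scene0.npz'); c={k:d[k] for k in d.files}; P=cloud(c)
for nm,(a,b,e,f) in dict(bottle=(555,210,605,300),tumbl=(495,320,540,380),decoy=(385,230,445,275),small=(560,170,595,225)).items():
    s=.64; Q=P[int(b*s):int(f*s),int(a*s):int(e*s)].reshape(-1,3); Q=Q[Q[:,2]>.03]; print(nm,np.percentile(Q,[5,50,95],axis=0).round(3).tolist())
E
```

```text
clock: 7.45
tcp_pos: [0.5137, 0.366, 0.2428]
orientation: [0.002, 0.558, 0.83, 0.003]
wrist_force: [-0.0, -0.3, -3.0]
finger_gap: 0.0407
grip_force: 122.0
[(-125, 56.7, 9), (-115, 54.4, 16), (-105, 53.5, 7), (-95, 53.0, 15), (-85, 49.7, 9), (-75, 46.9, 12), (-65, 45.7, 21), (-55, 45.1, 8), (-45, 41.0, 8), (-35, 41.2, 16), (-25, 39.5, 14), (-15, -5.8, 12)]
[(-95, 52.2, 16), (-85, 46.6, 9), (-75, 48.0, 5), (-65, 45.9, 7), (-55, 42.0, 8), (-45, 43.9, 6), (-35, 39.7, 9), (-25, 37.0, 8), (-15, -4.8, 16)]
[0.514  0.3661 0.2434] [ 1.65  0.16 -0.75] [ 0.09  -0.072  0.027]
bottle [[0.724, 0.135, 0.055], [0.756, 0.203, 0.145], [0.811, 0.235, 0.209]]
tumbl [[0.723, -0.012, 0.043], [0.756, 0.03, 0.082], [0.809, 0.078, 0.168]]
decoy [[0.453, 0.004, 0.034], [0.461, 0.092, 0.057], [0.556, 0.112, 0.136]]
small [[0.612, 0.215, 0.034], [0.628, 0.414, 0.058], [0.747, 0.435, 0.212]]
```

```bash
python3 -m handwheel '[[-10,0,0,0.03,0.4],[-40,-1,0,0.09,0.4],[-75,-2,0,0.16,0.4],[-110,-3,0,0.24,0.4],[-145,-4,0,0.32,0.4],[-180,-5,0,0.4,0.4],[-205,-6,0,0.45,0.4],[-222,-7,0,0.47,0.4]]'; python3 -m handwheel '[[0,0,0,0,0.4],[0,0,0,0,0.4]]'; python3 q.py
python3 - <<'E'
from h import *
for n in ['wrist','scene','side']:
    c=cam(n); np.savez('pics/%s3.npz'%n,**c)
    if n!='side': cv2.imwrite('pics/%s3.png'%n,c['color'])
st=sensors.get_state(); print(st['tcp_pos'],st['orientation'],st['joint_pos'].round(2))
E
```

```text
clock: 8.35
tcp_pos: [0.5886, 0.154, 0.2343]
orientation: [-0.001, 0.738, 0.675, -0.002]
wrist_force: [0.2, 0.3, -2.0]
finger_gap: 0.041
grip_force: 121.8
clock: 8.55
tcp_pos: [0.5886, 0.1565, 0.2359]
orientation: [-0.001, 0.736, 0.677, -0.001]
wrist_force: [-0.3, 0.7, -2.2]
finger_gap: 0.041
grip_force: 121.8
[(-125, 59.1, 9), (-115, 54.6, 23), (-105, 53.3, 12), (-95, 51.0, 18), (-85, 49.6, 22), (-75, 46.7, 26), (-65, 45.8, 14), (-55, 43.8, 25), (-45, 41.8, 29), (-35, 40.4, 15), (-25, 39.2, 24), (-15, -6.4, 31)]
[(-95, 52.8, 27), (-85, 50.6, 27), (-75, 46.9, 26), (-65, 45.5, 24), (-55, 44.3, 28), (-45, 42.8, 23), (-35, 40.3, 26), (-25, 38.5, 26), (-15, -1.7, 31)]
[0.5886 0.1571 0.2363] [ 0.4   0.67 -2.63] [ 0.084 -0.045 -0.039]
[0.58891853 0.15778864 0.23727359] [-1.13134157e-04  7.35590702e-01  6.77426236e-01  3.46521990e-05] [0.13 0.38 0.16 1.35 0.   1.78]
```

View pics/wrist3.png

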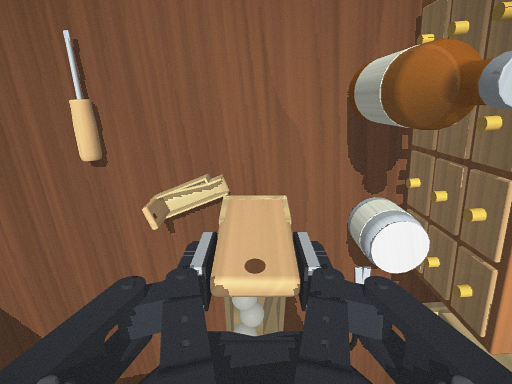

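The wrist view shows the tray handle at (255,255) with beads behind it. The trough is hidden by the gripper, so I will measure it in the two fixed cameras, in the tool frame.

```bash
cat > t.py <<'E'
from h import *
import sys
from scipy.spatial.transform import Rotation as Ro
st=sensors.get_state(); q=st['orientation']; R=Ro.from_quat([q[1],q[2],q[3],q[0]]).as_matrix()
tag=sys.argv[1]
for n in ['scene','side']:
    if tag=='live': c=cam(n)
    else:
        d=np.load('pics/%s%s.npz'%(n,tag)); c={k:d[k] for k in d.files}
    P=cloud(c).reshape(-1,3); G=(P-st['tcp_pos'])*1000; a=-G@R[:,0]; b=G@R[:,1]; z=P[:,2]*1000
    k=np.isfinite(a)&(a>60)&(a<420)&(abs(b)<60)&(z>25)&(z<150)&((a>180)|(z<130)); a,b,z=a[k],b[k],z[k]
    # top plane: robust fit with known slope -tan16
    s=np.tan(.28); w=z+s*(a-100)
    f=(b>10)&(b<30)&(a>160)&(a<350); h0=np.median(w[f]); r=(w-h0)*np.cos(.28)
    print(n,'top height at a=100:',round(h0,1),f.sum(), 'slope',np.polyfit(a[f&(abs(r)<5)],z[f&(abs(r)<5)],1))
    rail=(r>16)&(r<32)&(a>130)&(a<340)&(b<5); 
    for lo in range(150,340,60):
        m=rail&(a>=lo)&(a<lo+60); 
        if m.sum(): print('  rail a',lo,m.sum(),'b 3/50/97',np.percentile(b[m],[3,50,97]).round(1),'r',np.median(r[m]).round(1))
    rr=(r>12)&(r<32)&(b<5)&(a>80)&(a<420); print('  rail a-extent',np.percentile(a[rr],[1,99]).round(1))
    m=(r>-35)&(r<-8)&(b>-25)&(b<12)&(a>120)&(a<340)
    if m.sum(): print('  groove a',np.percentile(a[m],[1,3,50]).round(1),'b',np.percentile(b[m],[3,97]).round(1),m.sum())
    m=(abs(r)<4)&(b>0)&(b<35); print('  top a-ext',np.percentile(a[m],[.5,99]).round(1),'b max',np.percentile(b[(abs(r)<4)],[1,99]).round(1))
E
python3 t.py 3
```

```text
scene top height at a=100: 124.1 662 slope [ -0.28943568 153.50987212]
  rail a 150 93 b 3/50/97 [-29.9 -23.9 -19.1] r 23.0
  rail a 210 125 b 3/50/97 [-30.3 -23.7 -19.3] r 22.6
  rail a 270 125 b 3/50/97 [-30.6 -23.9 -20. ] r 23.0
  rail a 330 21 b 3/50/97 [-29.6 -23.5 -19.7] r 24.4
  rail a-extent [152.  382.6]
  groove a [201.1 203.1 270.6] b [-18.4  -2.2] 459
  top a-ext [139.8 388.3] b max [-23.  32.]
side top height at a=100: 121.4 152 slope [ -0.29278055 151.54994476]
  rail a 150 46 b 3/50/97 [-30.6 -28.2 -20.5] r 23.0
  rail a 210 48 b 3/50/97 [-31.  -28.5 -20.8] r 23.4
  rail a 270 40 b 3/50/97 [-31.3 -28.3 -21.1] r 23.1
  rail a 330 5 b 3/50/97 [-30.  -28.1 -22.3] r 24.2
  rail a-extent [137.  372.5]
  groove a [123.9 124.2 128.8] b [-23.1  10.1] 113
  top a-ext [132.2 383.9] b max [-31.2  31.2]
```

View pics/scene3.png

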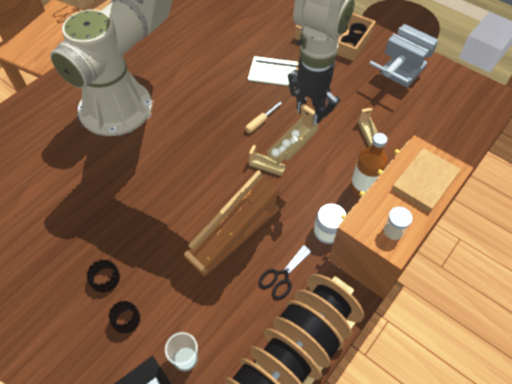

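The scene view shows the tray held nose-down just uphill of the trough (tray (290,140), trough head (265,180)) with the beads inside. I'll go forward and partly down, with a little side clearance from the rail.

```bash
python3 -m handwheel '[[-12,2,0,0.006,0.4],[-32,4,0,0.006,0.4],[-52,4,10,0.006,0.4],[-72,4,20,0.006,0.4],[-90,4,35,0.006,0.4],[-98,4,45,0.006,0.4],[-98,4,50,0.006,0.4],[-98,4,50,0.006,0.4]]'; python3 -m handwheel '[[0,0,0,0,0.4],[0,0,0,0,0.4]]';python3 - <<'E'
from h import *
I=[]
for n in ['scene','side']:
    c=cam(n); np.savez('pics/%s4.npz'%n,**c); st=sensors.get_state()
    u,v=map(int,proj(c,st['tcp_pos']+np.array([0,-.08,-.05]))); I.append(cv2.resize(c['color'][max(v-50,0):v+50,max(u-66,0):u+67],(400,300),interpolation=cv2.INTER_CUBIC))
cv2.imwrite('pics/c4.png',np.hstack(I)); print(st['tcp_pos'],st['wrist_force'])
E
python3 q.py; python3 t.py 4
```

```text
clock: 9.6
tcp_pos: [0.5846, 0.059, 0.1867]
orientation: [-0.001, 0.738, 0.675, -0.0]
wrist_force: [0.3, 0.7, -1.3]
finger_gap: 0.0409
grip_force: 121.7
clock: 9.8
tcp_pos: [0.5856, 0.0595, 0.1881]
orientation: [0.0, 0.738, 0.675, 0.001]
wrist_force: [-0.4, 0.1, -1.8]
finger_gap: 0.041
grip_force: 121.7
[0.5854619  0.0593774  0.18794416] [ 0.10311752 -0.16483954 -2.23093724]
[(-125, 61.0, 29), (-115, 56.5, 38), (-105, 54.5, 34), (-95, 50.9, 22), (-85, 49.9, 25), (-75, 47.7, 16), (-65, 46.3, 21), (-55, 43.6, 27), (-45, 41.2, 20), (-35, 40.4, 17), (-25, 38.3, 26), (-15, -3.8, 30)]
[(-125, 117.2, 10), (-115, 112.6, 15), (-105, 69.8, 14), (-95, 52.3, 40), (-85, 51.2, 37), (-75, 49.2, 37), (-65, 45.1, 44), (-55, 43.2, 41), (-45, 43.3, 40), (-35, 40.4, 23), (-25, 37.0, 25), (-15, -2.5, 30)]
[0.5854 0.0593 0.1878] [-0.28 -0.48 -2.03] [ 0.073 -0.044  0.014]
scene top height at a=100: 94.7 696 slope [ -0.28417731 123.49566433]
  rail a 150 132 b 3/50/97 [-33.4 -27.3 -22.7] r 24.4
  rail a 210 135 b 3/50/97 [-33.5 -27.  -22.9] r 24.0
  rail a 270 34 b 3/50/97 [-32.9 -27.1 -23.1] r 24.7
  rail a-extent [115.1 285.3]
  groove a [122.5 125.4 196.3] b [-21.6  -5.3] 488
  top a-ext [ 62.1 288.3] b max [-26.5  28.5]
side top height at a=100: 93.4 81 slope [ -0.27352655 118.60769108]
  rail a 150 42 b 3/50/97 [-34.7 -31.2 -24.9] r 23.3
  rail a 210 32 b 3/50/97 [-33.9 -31.5 -24.8] r 23.3
  rail a 270 6 b 3/50/97 [-33.7 -30.8 -27. ] r 23.4
  rail a-extent [ 81.4 273.6]
  groove a [124.8 128.2 193.4] b [3.3 5.5] 39
  top a-ext [172.6 289.6] b max [-34.6  27.8]
```

View pics/c4.png

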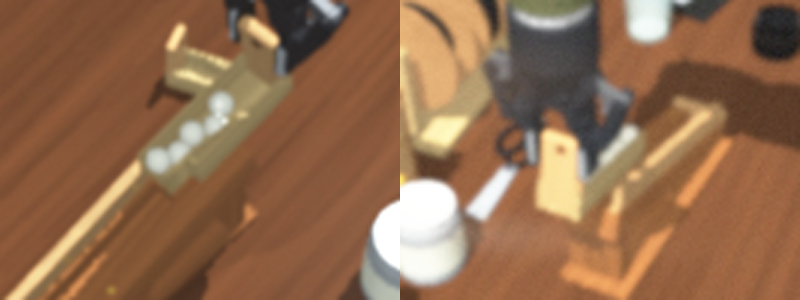

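The crop shows the tray above the landing, the spout just short of the rail/groove line with all five beads inside and the straight side on the rail side. Lower it, then ease it towards the rail.

```bash
python3 -m handwheel '[[0,0,5,0,0.4],[0,0,10,0,0.4],[0,0,14,0,0.4],[0,0,17,0,0.4],[0,0,17,0,0.4]]';python3 -m handwheel '[[0,-0.5,0,0,0.4],[0,-1,0,0,0.4],[0,-1.5,0,0,0.4],[0,-1.5,0,0,0.4]]';python3 -m handwheel '[[0,-0.5,0,0,0.4],[0,-0.5,0,0,0.4],[0,-0.5,0,0,0.4]]';python3 - <<'E'
from workcell import sensors
s=sensors.get_state();print(s['wrist_force'],s['ft_torque'],s['tcp_pos'])
E
```

```text
clock: 10.5
tcp_pos: [0.5846, 0.0587, 0.1695]
orientation: [-0.0, 0.738, 0.675, -0.0]
wrist_force: [-0.9, -0.1, -2.5]
finger_gap: 0.0412
grip_force: 121.7
clock: 10.9
tcp_pos: [0.5836, 0.0589, 0.1705]
orientation: [0.0, 0.738, 0.675, 0.0]
wrist_force: [-0.6, 0.1, -2.5]
finger_gap: 0.0407
grip_force: 121.7
clock: 11.2
tcp_pos: [0.5831, 0.059, 0.1703]
orientation: [-0.0, 0.738, 0.675, 0.0]
wrist_force: [0.0, 0.8, -1.7]
finger_gap: 0.0409
grip_force: 121.7
[ 0.00591028  0.80473289 -1.66064882] [ 0.12209337 -0.00957946 -0.00761647] [0.58306675 0.0589571  0.17034762]
```

```bash
for i in 1 2; do python3 -m handwheel '[[0,-0.3,0,0,0.4],[0,-0.6,0,0,0.4],[0,-0.6,0,0,0.4]]' | grep -E 'pos|wrist'; done;  python3 -m handwheel '[[0,0,1,0,0.4],[0,0,2,0,0.4],[0,0,2,0,0.4]]'| grep -E 'pos|wrist'
```

```text
tcp_pos: [0.5827, 0.059, 0.1704]
wrist_force: [0.8, -0.7, -2.1]
tcp_pos: [0.5825, 0.059, 0.1705]
wrist_force: [2.9, -0.7, -3.0]
tcp_pos: [0.5825, 0.059, 0.1687]
wrist_force: [4.4, -0.2, -1.1]
```

```bash
for i in 1 2 3; do python3 -m handwheel '[[0,0.1,0.5,0,0.4],[0,0.1,1,0,0.4],[0,0.1,1,0,0.4]]' | grep -E 'pos|wrist'; done; python3 q.py
```

```text
tcp_pos: [0.5825, 0.059, 0.1676]
wrist_force: [5.4, 0.1, -0.3]
tcp_pos: [0.5825, 0.059, 0.1665]
wrist_force: [5.4, 0.7, 0.7]
tcp_pos: [0.5826, 0.059, 0.1658]
wrist_force: [5.6, 0.2, 3.0]
[(-125, 67.9, 47), (-115, 56.4, 33), (-105, 53.5, 13), (-95, 50.6, 18), (-85, 49.1, 22), (-75, 45.4, 16), (-65, 45.9, 17), (-55, 43.7, 25), (-45, 41.8, 22), (-35, 39.0, 15), (-25, 36.7, 24), (-15, -0.2, 25)]
[(-125, 91.5, 14), (-115, 90.7, 14), (-105, 87.7, 12), (-95, 52.1, 38), (-85, 49.4, 29), (-75, 49.7, 32), (-65, 45.5, 29), (-55, 44.2, 32), (-45, 41.7, 30), (-35, 40.3, 27), (-25, 39.3, 23), (-15, -1.1, 21)]
[0.5826 0.059  0.1658] [ 4.98 -0.77  1.93] [-0.095 -1.078  0.354]
```

```bash
python3 -m handwheel '[[0,0.2,-1,0,0.4],[0,0.3,-1,0,0.49],[0,0.3,-1,0,0.49],[0,0.3,-1,0,0.5],[0,0.3,-1,0,0.5]]' 20;python3 -m handwheel '[[0,0,0,0,0.502],[0,0,0,0,0.502],[0,0,0,0,0.502]]'; python3 q.py
```

```text
clock: 13.6
tcp_pos: [0.5825, 0.0589, 0.1657]
orientation: [-0.0, 0.738, 0.675, -0.0]
wrist_force: [5.8, 0.1, -0.2]
finger_gap: 0.0424
grip_force: 15.4
clock: 13.9
tcp_pos: [0.5821, 0.0591, 0.1658]
orientation: [-0.001, 0.738, 0.675, -0.0]
wrist_force: [5.2, 1.0, -1.2]
finger_gap: 0.0431
grip_force: 7.9
[(-125, 66.5, 49), (-115, 56.0, 34), (-105, 53.3, 11), (-95, 52.6, 17), (-85, 48.4, 25), (-75, 47.6, 13), (-65, 47.1, 16), (-55, 44.8, 28), (-45, 42.6, 16), (-35, 39.6, 17), (-25, 37.4, 21), (-15, -3.1, 27)]
[(-125, 93.6, 12), (-115, 91.9, 12), (-105, 86.7, 13), (-95, 52.1, 35), (-85, 50.0, 30), (-75, 49.0, 26), (-65, 46.5, 33), (-55, 43.9, 32), (-45, 41.7, 29), (-35, 41.1, 26), (-25, 39.2, 21), (-15, -1.8, 26)]
[0.582  0.0591 0.1658] [ 4.31  0.06 -1.1 ] [ 0.104 -1.143  0.189]
```

```bash
python3 -m handwheel '[[0,0.8,0,0,0.502],[-1,0.8,-1,0,0.502],[-3,0.8,-3,0,0.502],[-5,0.8,-5,0,0.502],[-7,0.8,-7,0,0.502],[-9,0.8,-8.5,0,0.502],[-11,0.8,-10,0,0.502],[-11,0.8,-10,0,0.502]]' 20; python3 q.py
```

```text
clock: 14.8
tcp_pos: [0.5822, 0.0477, 0.1766]
orientation: [-0.0, 0.738, 0.674, 0.0]
wrist_force: [0.1, -0.0, -1.3]
finger_gap: 0.0427
grip_force: 5.9
[(-125, 88.0, 44), (-115, 82.9, 45), (-105, 72.1, 40), (-95, 68.6, 16), (-85, 64.6, 23), (-75, 60.0, 27), (-65, 57.0, 15), (-55, 55.2, 20), (-45, 52.8, 30), (-35, 47.5, 21), (-25, 42.5, 16), (-15, -4.7, 32)]
[(-125, 108.2, 11), (-115, 106.1, 14), (-105, 102.6, 11), (-95, 71.0, 12), (-85, 64.7, 31), (-75, 62.3, 31), (-65, 58.7, 29), (-55, 53.2, 36), (-45, 51.3, 35), (-35, 47.2, 29), (-25, 43.9, 30), (-15, -6.2, 29)]
[0.5822 0.0478 0.1765] [-0.09  0.16 -2.58] [-0.03   0.005  0.043]
```

```bash
python3 -m handwheel '[[0,-0.3,0,0,0.502],[0,-0.4,0,0,0.502],[0,-0.4,0,0,0.502]]' 20;python3 - <<'E'
from h import *
I=[]
for n in ['scene','side']:
    c=cam(n); np.savez('pics/%s5.npz'%n,**c); st=sensors.get_state()
    u,v=map(int,proj(c,st['tcp_pos']+np.array([0,-.09,-.08]))); I.append(cv2.resize(c['color'][max(v-38,0):v+37,max(u-50,0):u+50],(400,300),interpolation=cv2.INTER_CUBIC))
cv2.imwrite('pics/c5.png',np.hstack(I)); print(st['tcp_pos'],st['wrist_force'])
E
python3 t.py 5
```

```text
clock: 15.2
tcp_pos: [0.582, 0.048, 0.1763]
orientation: [0.0, 0.738, 0.675, 0.0]
wrist_force: [0.1, -0.7, -1.6]
finger_gap: 0.043
grip_force: 6.0
[0.58196804 0.04799322 0.17635118] [-0.55439624 -0.62133413 -1.19506179]
scene top height at a=100: 92.3 515 slope [ -0.28317979 120.28493652]
  rail a 150 128 b 3/50/97 [-31.  -24.5 -20.8] r 23.5
  rail a 210 131 b 3/50/97 [-31.1 -24.7 -20.3] r 23.5
  rail a 270 9 b 3/50/97 [-29.8 -24.6 -22.4] r 24.3
  rail a-extent [ 81.2 272.1]
  groove a [121.1 124.2 190.5] b [-19.  -3.] 453
  top a-ext [ 62.7 278.2] b max [-25.   31.2]
side top height at a=100: 89.7 109 slope [ -0.28351297 117.38061216]
  rail a 150 42 b 3/50/97 [-32.1 -28.8 -21.8] r 23.4
  rail a 210 33 b 3/50/97 [-31.6 -29.2 -23. ] r 23.4
  rail a-extent [ 81.1 262.8]
  groove a [162.2 164.8 216.4] b [4.6 8.6] 25
  top a-ext [141.8 274.4] b max [-32.2  30.7]
```

View pics/c5.png

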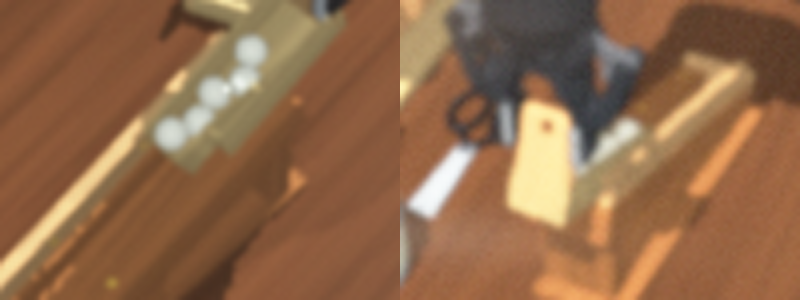

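The crop shows the straight side lying along the rail, the lip covering the groove head and all five beads lined up behind the spout. Now tip.

```bash
python3 -m handwheel '[[-2,-0.4,-1.5,0,0.502],[-5,-0.5,-3.5,0,0.502],[-7,-0.5,-5,0,0.502],[-10,-0.5,-7,0,0.502],[-14,-0.5,-9.5,0,0.502],[-14,-0.5,-9.5,0,0.502]]' 20; python3 q.py
```

```text
clock: 15.9
tcp_pos: [0.5802, 0.0334, 0.1863]
orientation: [0.0, 0.738, 0.674, 0.0]
wrist_force: [0.8, 0.5, -3.0]
finger_gap: 0.043
grip_force: 5.9
[(-125, 103.0, 33), (-115, 97.3, 37), (-105, 90.3, 41), (-95, 83.5, 22), (-85, 77.4, 22), (-75, 72.0, 24), (-65, 67.6, 20), (-55, 62.6, 22), (-45, 58.6, 29), (-35, 53.1, 26), (-25, 48.9, 17), (-15, -8.7, 27)]
[(-125, 120.3, 9), (-115, 119.8, 14), (-105, 116.3, 13), (-95, 112.6, 15), (-85, 80.1, 12), (-75, 72.3, 35), (-65, 67.5, 32), (-55, 64.1, 38), (-45, 57.3, 36), (-35, 53.0, 41), (-25, 48.7, 41), (-15, -8.2, 31)]
[0.5802 0.0336 0.1861] [ 0.84 -0.13 -1.46] [-0.165 -0.109  0.011]
```

```bash
python3 -m handwheel '[[0,0,0,0,0.503],[0,0,0,0,0.503],[-3,0,-2,0,0.503],[-5.5,0,-3.5,0,0.503],[-8,0,-5,0,0.503],[-11,0,-6,0,0.503],[-11,0,-6,0,0.503]]' 20; python3 q.py
```

```text
clock: 16.7
tcp_pos: [0.5792, 0.0226, 0.1921]
orientation: [0.0, 0.738, 0.674, 0.0]
wrist_force: [1.2, 0.9, -1.5]
finger_gap: 0.0432
grip_force: 2.3
[(-125, 109.7, 30), (-115, 105.6, 33), (-105, 105.8, 34), (-95, 93.3, 43), (-85, 86.5, 33), (-75, 80.3, 27), (-65, 76.9, 25), (-55, 71.0, 30), (-45, 64.8, 32), (-35, 59.0, 29), (-25, 51.6, 30), (-15, -5.4, 39)]
[(-125, 129.4, 13), (-115, 126.7, 12), (-105, 124.3, 13), (-95, 122.1, 11), (-85, 120.2, 14), (-75, 79.8, 21), (-65, 77.1, 39), (-55, 69.7, 38), (-45, 62.7, 42), (-35, 55.8, 46), (-25, 51.6, 44), (-15, -4.2, 38)]
[0.5792 0.0228 0.192 ] [ 1.02 -0.36 -0.68] [-0.099 -0.246 -0.029]
```

```bash
cat > b.py <<'E'
from h import *
st,c,Q=pitch('scene'); Z=(st['tcp_pos'][2]*1000+19-Q[:,2]).reshape(384,512); a=-Q[:,0].reshape(384,512); b=Q[:,1].reshape(384,512)
h=cv2.cvtColor(c['color'],cv2.COLOR_BGR2HSV); m=((h[...,1]<70)&(h[...,2]>110)&(a>10)&(a<330)&(abs(b)<40)&(Z>15)).astype(np.uint8)
n,l,s,ce=cv2.connectedComponentsWithStats(m)
for i in range(1,n):
    if s[i,4]>6: k=l==i; print('bead? n',s[i,4],'a',np.nanmedian(a[k]).round(),'span',(np.nanmax(a[k])-np.nanmin(a[k])).round(),'b',np.nanmedian(b[k]).round(),'z',np.nanmedian(Z[k]).round())
E
python3 b.py; python3 -m handwheel '[[-3,0,-1.5,0,0.503],[-5.5,0,-3,0,0.503],[-8,0,-4,0,0.503],[-11,0,-5,0,0.503],[-11,0,-5,0,0.503]]' 20; python3 q.py; python3 b.py
```

```text
bead? n 2937 a 38.0 span 42.0 b 13.0 z 536.0
bead? n 45 a 26.0 span 27.0 b 21.0 z 370.0
bead? n 21 a 13.0 span 4.0 b 26.0 z 212.0
bead? n 272 a 202.0 span 99.0 b -4.0 z 49.0
clock: 17.35
tcp_pos: [0.5781, 0.0117, 0.197]
orientation: [0.0, 0.738, 0.674, -0.0]
wrist_force: [1.2, 0.1, -2.2]
finger_gap: 0.043
grip_force: 2.6
[(-125, 114.5, 21), (-115, 113.7, 29), (-105, 111.7, 27), (-95, 108.2, 31), (-85, 96.7, 39), (-75, 90.6, 25), (-65, 83.2, 28), (-55, 74.8, 32), (-45, 69.5, 33), (-35, 63.1, 31), (-25, 57.7, 33), (-15, -2.6, 34)]
[(-125, 137.2, 7), (-115, 135.7, 8), (-105, 131.7, 12), (-95, 128.7, 12), (-85, 126.0, 14), (-75, 87.1, 19), (-65, 83.0, 28), (-55, 78.3, 43), (-45, 71.0, 36), (-35, 63.9, 46), (-25, 56.6, 48), (-15, -4.4, 47)]
[0.5781 0.0118 0.1969] [ 0.73 -0.58 -1.74] [-0.011 -0.225  0.071]
bead? n 2995 a 38.0 span 42.0 b 14.0 z 542.0
bead? n 7 a 29.0 span 9.0 b 40.0 z 542.0
bead? n 45 a 27.0 span 27.0 b 21.0 z 375.0
bead? n 22 a 13.0 span 4.0 b 26.0 z 218.0
bead? n 274 a 191.0 span 99.0 b -4.0 z 49.0
```

All five beads now read as one 99 mm row against the end stop. Clamp, lift the empty tray clear and carry it back.

```bash
python3 -m handwheel '[[0,0.6,0,0,0.45],[0,0.6,0,0,0.4],[0,0.6,0,0,0.4],[0,1,-5,0,0.4],[0,1.5,-15,0,0.4],[0,1.5,-30,0,0.4],[0,1.5,-50,0,0.4],[0,1.5,-70,0,0.4]]' 100; python3 b.py | tail -1; python3 -m handwheel '[[20,-5,0,-0.02,0.4],[60,-15,0,-0.08,0.4],[105,-25,0,-0.16,0.4],[150,-35,0,-0.24,0.4],[195,-47,0,-0.32,0.4],[240,-58,0,-0.4,0.4],[280,-70,0,-0.46,0.4],[304,-75,0,-0.47,0.4]]';python3 -m handwheel '[[0,0,0,0,0.4],[0,0,0,0,0.4]]'; python3 q.py
```

```text
clock: 18.3
tcp_pos: [0.5797, 0.0121, 0.2681]
orientation: [0.0, 0.738, 0.675, 0.0]
wrist_force: [0.4, -0.4, -1.6]
finger_gap: 0.0408
grip_force: 101.2
bead? n 280 a 193.0 span 99.0 b -5.0 z 49.0
clock: 19.15
tcp_pos: [0.5311, 0.3248, 0.2668]
orientation: [-0.0, 0.559, 0.829, 0.0]
wrist_force: [0.6, -1.3, -1.2]
finger_gap: 0.0414
grip_force: 101.4
clock: 19.35
tcp_pos: [0.5321, 0.322, 0.2666]
orientation: [0.0, 0.56, 0.828, -0.0]
wrist_force: [-0.1, -0.1, -2.4]
finger_gap: 0.0413
grip_force: 101.5
[(-85, 97.6, 11), (-75, 87.9, 14), (-65, 84.5, 15), (-55, 77.8, 15), (-45, 69.8, 20), (-35, 65.9, 18), (-25, 54.8, 19), (-15, -7.7, 26)]
[(-65, 81.5, 9), (-55, 76.1, 10), (-45, 67.7, 11), (-35, 63.3, 6), (-25, 55.7, 15), (-15, -8.4, 23)]
[0.5323 0.3212 0.2667] [-0.01 -0.48 -1.34] [-0.005  0.005  0.033]
```

```bash
python3 -m handwheel '[[0,0,35,0,0.4],[0,0,80,0,0.4],[0,0,120,0,0.4],[0,0,150,0,0.4],[0,0,165,0,0.4],[0,0,170,0,0.4],[0,0,170,0,0.4]]'; python3 -m handwheel '[[0,0,2,0,0.4],[0,0,4,0,0.4],[0,0,4,0,0.4]]' ; python3 -m handwheel '[[0,0,2,0,0.4],[0,0,3,0,0.4],[0,0,3,0,0.4]]'
```

```text
clock: 20.15
tcp_pos: [0.5346, 0.3237, 0.1019]
orientation: [0.001, 0.561, 0.828, 0.005]
wrist_force: [-2.3, 4.8, 15.9]
finger_gap: 0.0415
grip_force: 105.8
clock: 20.45
tcp_pos: [0.5356, 0.3249, 0.1001]
orientation: [0.001, 0.561, 0.828, 0.007]
wrist_force: [-6.4, 11.4, 26.4]
finger_gap: 0.0412
grip_force: 107.6
clock: 20.75
tcp_pos: [0.5353, 0.3265, 0.0988]
orientation: [0.0, 0.561, 0.828, 0.008]
wrist_force: [-10.3, 14.1, 34.5]
finger_gap: 0.0407
grip_force: 108.7
```

```bash
python3 -m handwheel '[[0,0,-4,0,0.4],[0,0,-8,0,0.4],[0,0,-10,0,0.4],[0,0,-10,0,0.4]]'; python3 q.py
```

```text
clock: 21.15
tcp_pos: [0.5332, 0.321, 0.1005]
orientation: [0.0, 0.561, 0.828, 0.001]
wrist_force: [-0.3, 2.2, 4.7]
finger_gap: 0.041
grip_force: 105.0
[(-125, 117.5, 8), (-115, 117.0, 7), (-105, 115.3, 10), (-95, 103.3, 9), (-85, 103.0, 14), (-75, 102.2, 8), (-65, 98.1, 9), (-55, 75.6, 13), (-45, 84.6, 15), (-35, 59.0, 17), (-25, 59.3, 15), (-15, -6.5, 17)]
[(-125, 118.0, 10), (-115, 115.3, 7), (-105, 115.7, 9), (-95, 117.3, 9), (-85, 116.8, 6), (-75, 118.5, 6), (-65, 78.0, 10), (-55, 95.3, 8), (-45, 63.5, 15), (-35, 61.1, 10), (-25, 47.2, 11), (-15, -8.0, 23)]
[0.5332 0.3211 0.1003] [-0.28  1.3   5.45] [ 0.122 -0.245  0.056]
```

```bash
python3 -m handwheel '[[0,0,0,0,0.49],[0,0,0,0,0.502],[0,0,0,0,0.502],[6,0,4,0,0.502],[12,0,9,0,0.502],[19,0,14,0,0.502],[19,0,14,0,0.502]]' 20; python3 q.py; python3 -m handwheel '[[5,0,6,0,0.502],[10,0,12,0,0.502],[16,0,18,0,0.502],[22,0,24,0,0.502],[22,0,24,0,0.502]]' 20;python3 q.py
```

```text
clock: 21.95
tcp_pos: [0.5236, 0.3395, 0.0838]
orientation: [-0.001, 0.56, 0.828, -0.001]
wrist_force: [-1.0, -0.3, -0.2]
finger_gap: 0.0428
grip_force: 10.2
[(-125, 101.0, 5), (-115, 98.9, 9), (-105, 80.2, 18), (-95, 65.2, 10), (-85, 78.3, 11), (-75, 62.7, 12), (-65, 58.5, 13), (-55, 50.3, 12), (-45, 51.1, 13), (-35, 47.2, 11), (-25, 39.3, 13), (-15, -6.5, 15)]
[(-125, 101.3, 6), (-115, 101.0, 8), (-105, 100.8, 7), (-95, 82.9, 6), (-85, 66.7, 16), (-75, 60.7, 11), (-65, 56.9, 14), (-55, 55.1, 10), (-45, 50.6, 12), (-35, 47.4, 11), (-25, 43.5, 14), (-15, -1.7, 19)]
[0.524  0.3393 0.0843] [ 0.11  0.3  -0.95] [-0.004  0.034 -0.038]
clock: 22.55
tcp_pos: [0.5161, 0.3602, 0.0605]
orientation: [-0.001, 0.56, 0.828, -0.001]
wrist_force: [0.2, -0.3, -2.1]
finger_gap: 0.0432
grip_force: 6.5
[(-125, 51.0, 21), (-115, 49.8, 9), (-105, 46.7, 10), (-95, 45.3, 10), (-85, 53.0, 8), (-75, 48.1, 12), (-65, 41.6, 11), (-55, 39.3, 10), (-45, 40.6, 12), (-35, 39.3, 11), (-25, 36.8, 11), (-15, -6.9, 12)]
[(-125, 78.7, 7), (-115, 78.9, 7), (-105, 48.8, 16), (-95, 43.4, 11), (-85, 45.0, 10), (-75, 42.5, 10), (-65, 42.5, 12), (-55, 38.8, 10), (-45, 38.8, 10), (-35, 35.0, 12), (-25, 33.7, 10), (-15, -4.3, 15)]
[0.5164 0.36   0.061 ] [-0.17  0.62 -2.82] [ 0.023  0.04  -0.013]
```

```bash
python3 -m handwheel '[[4,0,4,0,0.502],[8,0,8,0,0.502],[11,0,12,0,0.502],[13,0,15,0,0.502],[13,0,15,0,0.502]]' 20;python3 q.py;  python3 -m handwheel '[[0,0,1,0,0.502],[0,0,2,0,0.502],[0,0,2,0,0.502]]' 20;python3 q.py
```

```text
clock: 23.15
tcp_pos: [0.5118, 0.372, 0.0462]
orientation: [-0.0, 0.561, 0.828, -0.0]
wrist_force: [-0.2, -0.3, -1.2]
finger_gap: 0.0429
grip_force: 5.3
[(-125, 34.0, 9), (-115, 34.6, 9), (-105, 34.1, 11), (-95, 36.5, 8), (-85, 36.1, 9), (-75, 34.5, 10), (-65, 31.6, 10), (-55, 34.3, 10), (-45, 32.5, 9), (-35, 35.7, 8), (-25, 35.1, 9), (-15, 6.7, 17)]
[(-125, 63.7, 6), (-115, 51.0, 12), (-105, 34.7, 15), (-95, 36.0, 9), (-85, 34.9, 10), (-75, 34.4, 8), (-65, 35.7, 9), (-55, 31.7, 12), (-45, 31.4, 7), (-35, 30.8, 9), (-25, 36.5, 10), (-15, -1.9, 10)]
[0.512  0.3719 0.0465] [-0.79 -0.01 -1.09] [ 0.027 -0.    -0.056]
clock: 23.55
tcp_pos: [0.5124, 0.372, 0.0458]
orientation: [0.0, 0.561, 0.828, 0.001]
wrist_force: [-1.6, -0.5, 5.0]
finger_gap: 0.0431
grip_force: 6.0
[(-125, 34.2, 9), (-115, 34.5, 9), (-105, 34.5, 10), (-95, 33.1, 9), (-85, 37.6, 10), (-75, 35.6, 10), (-65, 34.3, 7), (-55, 34.4, 9), (-45, 38.2, 8), (-35, 35.2, 10), (-25, 33.4, 10), (-15, -1.0, 19)]
[(-125, 63.2, 8), (-115, 56.7, 8), (-105, 37.1, 17), (-95, 36.8, 10), (-85, 34.0, 8), (-75, 33.9, 8), (-65, 33.6, 10), (-55, 34.5, 10), (-45, 33.5, 6), (-35, 33.7, 8), (-25, 34.7, 10), (-15, -6.9, 18)]
[0.5124 0.3719 0.0457] [-1.94 -0.21  5.58] [-0.134  0.52  -0.023]
```

Flat on the table. Release and withdraw upward.

```bash
python3 -m handwheel '[[0,0,-1.5,0,0.502],[0,0,-1.5,0,0.6],[0,0,-1.5,0,0.8],[0,0,-1.5,0,1],[0,0,-1.5,0,1],[0,0,-1.5,0,1],[0,0,-1.5,0,1]]'; python3 -m handwheel '[[0,0,-15,0,1],[0,0,-45,0,1],[0,0,-90,0,1],[0,0,-130,0,1],[0,0,-150,0,1],[0,0,-150,0,1]]'
python3 - <<'E'
from h import *
st=sensors.get_state(); c=cam('scene'); cv2.imwrite('pics/end.png',cv2.resize(c['color'][40:310,90:450],(800,600),interpolation=cv2.INTER_CUBIC)); print(st['clock'],st['wrist_force'])
E
python3 b.py; python3 q.py
```

```text
clock: 24.35
tcp_pos: [0.5123, 0.3717, 0.0463]
orientation: [-0.0, 0.561, 0.828, 0.0]
wrist_force: [-0.4, 0.1, -0.7]
finger_gap: 0.0851
grip_force: 0.0
clock: 24.95
tcp_pos: [0.5142, 0.3728, 0.2007]
orientation: [0.002, 0.561, 0.828, 0.003]
wrist_force: [0.5, -0.3, -0.2]
finger_gap: 0.0853
grip_force: 0.0
24.95 [ 0.53546497 -0.29396983 -0.15108671]
bead? n 147 a 35.0 span 30.0 b 8.0 z 419.0
bead? n 59 a 30.0 span 22.0 b 3.0 z 377.0
[]
[]
[0.5117 0.3714 0.1952] [ 0.37 -1.31 -0.77] [-0.01   0.026 -0.023]
```

View pics/end.png

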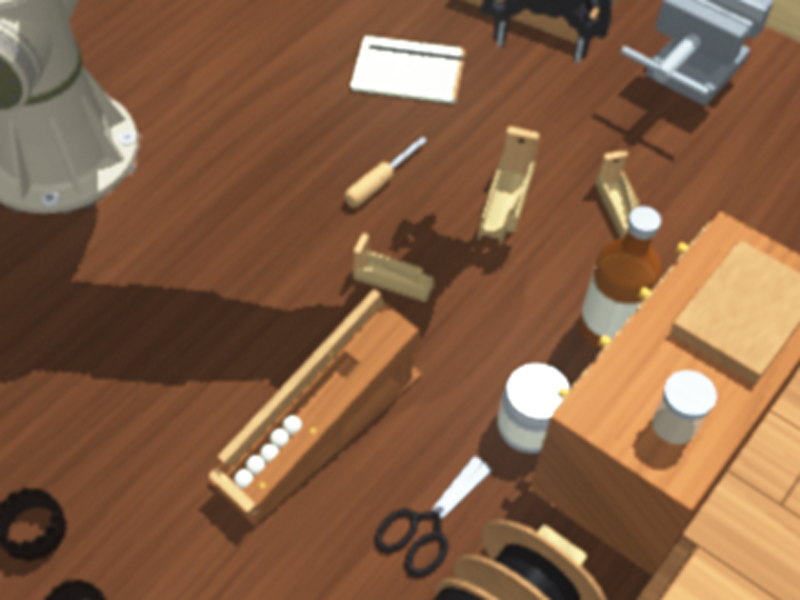

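The final picture shows five beads in single file at the stop (243,478 to 293,424). The empty tray lies flat at (510,185), the gripper is clear and the neighbouring objects are undisturbed.

```bash
python3 -m handwheel '[[0,0,0,0,1],[0,0,0,0,1],[0,0,0,0,1]]' | head -1; python3 -c "from workcell import workorder; print(workorder.hand_in())"
```

```text
clock: 25.45
the job is handed in; nothing more can be done
None
```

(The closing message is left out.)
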